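Push the tube rack home and lock it in the loading dock

ROBOT

A 6-joint arm with a two-finger parallel gripper is mounted at the origin on the work surface. World frame = base frame: x ahead of the robot, y to its left, z up, the work surface at z = 0. Lengths are in m, angles in degrees, forces in N, time in s.
With the tool pointing down it reaches from about 0.375 to 0.825 m from the base axis. Payload 5.5 kg.
Tool frame: the origin (TCP) lies at the very end of the fingers, on their centre line; the grasp point (between the pads) lies 19 mm behind it; z points along the fingers, y is the line along which they close (so a half turn about z gives the same grasp; the last joint's range is limited). The gripper opens to 85 mm and grips with 20 to 120 N. Pads are 22 mm wide; open, the fingers measure 114 mm over their backs; the gripper's body (76 mm by 85 mm) begins 54 mm behind the grasp point. The pads swing forward as they close: fully open they stand 13 mm farther back than shut.
Start: joints at [63.541, 17.962, -2.699, 69.339, 0, 90], TCP at [0.267, 0.537, 0.202] pointing down, gripper open.
Joint ranges: [-152.73, 152.73], [-39.44, 99.34], [-58.76, 71.6], [-118.89, 123.64], [-81.53, 83.1], [-180, 180]. Speed limits (degrees/s): [136.94, 136.94, 172.46, 180, 180, 180].

INTERFACE

Orientations are given as a 3x3 rotation matrix whose columns are the frame's x, y, z axes.
In Python, from plant import observe, read_camera, job_done gives the robot as it stands.
- The arm moves only by the shell command python3 -m creep 'ROWS' [FORCE]. ROWS is JSON, a list of rows, each a list of 7 numbers: the turn, a rotation vector about the tool's x, y, z in degrees, then the shift along the tool's x, y, z in mm, then the closure, from -1 (fully open) to 1 (shut). In form: [[ax, ay, az, dx, dy, dz, hand], ...]. A call has 1 to 5 rows; each row shifts and turns the commanded pose from where the row before left it, along the tool's axes as they then stand; what a row does not reach is not made up. A row lasts 1/12 s, in which the tool goes at most 41.7 mm and 7.16 degrees, less where a joint would pass 70% of its speed; a pose out of reach is approached as far as the arm can. A call with a gripper value outside its range is refused whole. The fingers move at their own pace and stop on an object; FORCE is the grip in N (left out, the last holds). Time passes only in rows, so rows that do not move let the fingers close. It gives the time, the measured TCP pose, the force, the opening and the grip force at its end, in the units of the state.
- observe(): the state, without advancing time (a new reading comes with each control period).
- read_camera(name): name is "scene" or "top"; returns a dict with "frame" (384x512x3 uint8, red, green, blue), "vertical_fov" (degrees; the focal length in pixels is half the picture's height over the tangent of half this angle, whatever the lens; pixels are square), "cx", "cy" (the principal point, pixels), "rvec" (rotation vector, rad) and "tvec" (3), from world to camera coordinates, as OpenCV has them. Camera axes: x right, y down, z forward; pixel columns grow to the right and rows downward; lengths in m; the calibration is good to about 2 mm. A picture is of the moment at which its call begins. There is no depth.
- job_done(): hands the job in; it is judged then, once.
The state is a dict: "clock": time; "joint_pos": joint angles; "joint_vel": joint speeds; "tau": joint torques, N m; "tool_pos": TCP position; "eef_rot": TCP orientation; "force": force on the tool from outside, world axes, zero at the start; "wrist_torque": the same for the moment, N m; "width": opening from 0.0 (shut) to 1.0 (fully open); "finger_force": force on a finger pad.
Only numpy, scipy, OpenCV 4.12 (cv2) and the standard library are available. Lean on these libraries where they do the work, as an engineer would, in place of code of your own. Each camera call takes 0.05 s, during which the arm holds its last target. There are 200 camera calls.

TASK

Push the white rack of tan-capped tubes along its channel until it is fully home against the backstop of the loading dock; do not lift or tip it. Then push the dock's lever sideways towards the rack, past its first detent and on to the second stop, so that its steel bar locks across the front of the rack. Leave the other things on the bench where they stand, and finish clear of everything.

Things in the scene. Friction and masses are not known exactly. Their poses are not given: they have to be found in the camera images.
- dock: White loading dock fixed to the bench. Origin: on the bench under the middle of the channel mouth; +x runs into the channel, +y left looking in, z up. Floor 5 mm thick, x -110 to 135 mm, y -45 to 45 mm. Channel 54 mm wide, walls 35 mm high from x = 8 to 130 mm; backstop face at x = 120 mm, 50 mm high. The lever mechanism is on the -y side.
- rack: White plastic tube rack, loose, 0.18 to 0.35 kg, 110 (x) x 50 (y) x 58 mm; nine tan-capped tubes, part of it, reach 83 mm above its underside. Origin: centre of the underside; axes along the dock's. It starts on the dock floor (at 5 mm), its nose in the channel, 50 to 100 mm short of home. Fully home its origin is at dock x = 65 mm.
- lever (a joint): Lever travel in m along dock +y (towards the rack): 0 open rest, 0.035 first detent (bar still clear of the channel), 0.070 second stop, the end of travel, bar across the rack's end. Starts at 0. It is drawn to these three rests: about 11 N gets it out of the open rest, and the same out of the first detent; past about 0.055 it snaps on to the second stop and stays.
- lever_paddle (a point): Centre of the lever's upright black finger paddle, 55 mm above the bench: 24 mm along dock x, 10 mm thick along y, from 35 to 75 mm high, on a thin stem. At joint value q it is at dock x = -1 mm, y = -123 mm + q. Push on its -y face; that side is free above the 26 mm housing.
- beaker: Bystander, loose: small empty clear-glass beaker, 44 mm across, 55 mm tall. Origin: centre of its underside.
- reagent_bottle: Bystander, loose: amber reagent bottle, 60 mm across, 120 mm tall. Origin: centre of its underside.
- dropper_bottle: Bystander, loose: small amber dropper bottle, 36 mm across, 65 mm tall. Origin: centre of its underside.
- block_rack: Bystander, loose: solid grey single-row rack, 130 x 26 x 40 mm, its five grey-capped tubes reach 95 mm. Origin: centre of its underside.
- marker: Bystander, loose: marker pen lying on the bench, 130 mm long, 13 mm thick. Origin: centre of its underside.
- waste_tub: Bystander, loose: open yellow tub, 100 x 140 x 100 mm. Origin: centre of its underside.
- slide_tray: Bystander, loose: flat white slide tray, 120 x 170 x 20 mm. Origin: centre of its underside.
- second_stop_ridge (a point): Middle of the thick ridge on top of the dock's grey housing (x 8 to 80, y -165 to -35 mm, top at 26 mm): the paddle's y at the second stop. Two thinner ridges at y -88 and -123 mm mark the first detent and the open rest. In front of the lever's bar runs an aluminium rail, x -17 to -8 mm, y -170 to -35 mm, 17 mm high.
- rack_end (a point): Middle of the rack's flat end panel outside the channel, the face to push towards dock +x: 50 mm wide, 58 mm high; the point is 55 mm behind the rack's origin and 35 mm above its underside. Fully home it is at dock x = 10 mm.
- bar_nose (a point): Round nose of the lever's steel bar, 10 mm thick (dock x -6 to 4 mm), 6 to 22 mm high, at dock y = -66 mm + q: it ends 29 mm across the rack's end. It jams on the rack's side if the rack is more than about 6 mm short of home.
There are look-alikes about, which are no part of the job. Leave any blue or purple look-alike of the rack alone.

How it is judged:
By the outcome, as a careful person would: the job done as asked, in the order asked, and still so for the second after the job is handed in, with the robot touching nothing.
It also fails if it takes over 45 s, if anything falls off the work surface, if the arm or the gripper's body presses on something with over 40 N, if the wrist force passes 120 N, or if a joint passes its speed limit or range.

## Working session

There is one attempt and no reset: what is moved stays moved. The work goes in short steps, Python scripts to look and compute and a shell command to move; the robot and the scene stay as the last step left them, time stands still between calls to the robot, and variables do not carry over. Pictures are saved under pics/ and viewed, at most 10 in all, crops included, and the job is handed in when it is done.

```bash
mkdir -p pics
cat > h.py <<'E'
import numpy as np,cv2
from plant import observe,read_camera,job_done
def cam(n):
    c=read_camera(n);f=192/np.tan(np.radians(c["vertical_fov"])/2)
    c["K"]=np.array([[f,0,c["cx"]],[0,f,c["cy"]],[0,0,1]]);c["R"]=cv2.Rodrigues(np.array(c["rvec"],float))[0];c["t"]=np.array(c["tvec"],float).ravel();return c
def ray(c,u,v,z):
    o=-c["R"].T@c["t"];d=c["R"].T@np.linalg.inv(c["K"])@[u,v,1];return o+d*(z-o[2])/d[2]
def proj(c,P):
    return cv2.projectPoints(np.atleast_2d(np.array(P,float)),np.array(c["rvec"],float),c["t"],c["K"],None)[0][:,0]
def save(c,n,box=None,s=1.5):
    im=c["frame"][:,:,::-1]
    if box: im=im[box[1]:box[3],box[0]:box[2]]
    cv2.imwrite("pics/"+n,cv2.resize(im,None,fx=s,fy=s,interpolation=cv2.INTER_CUBIC))
E
python3 - <<'E'
from h import *
for n in("scene","top"):
    c=cam(n);save(c,n+"0.png");print(n,c["K"][0,0],-c["R"].T@c["t"])
s=observe();print(s["tool_pos"],s["eef_rot"],s["width"],s["clock"],s["force"])
E
```

```text
scene 453.05023791799624 [1.39681338 0.44941598 0.88898386]
top 471.0314906290193 [0.43379299 0.07262469 1.29352582]
[0.26708248 0.53667688 0.20091849] [[-8.95273519e-01  4.45516404e-01 -6.78979758e-04]
 [ 4.45516921e-01  8.95272489e-01 -1.35771710e-03]
 [ 2.98665833e-06 -1.51802514e-03 -9.99998848e-01]] 0.9985973988323114 0.1 [-0.93541777 -0.07967579 -0.00474554]
```

View pics/scene0.png

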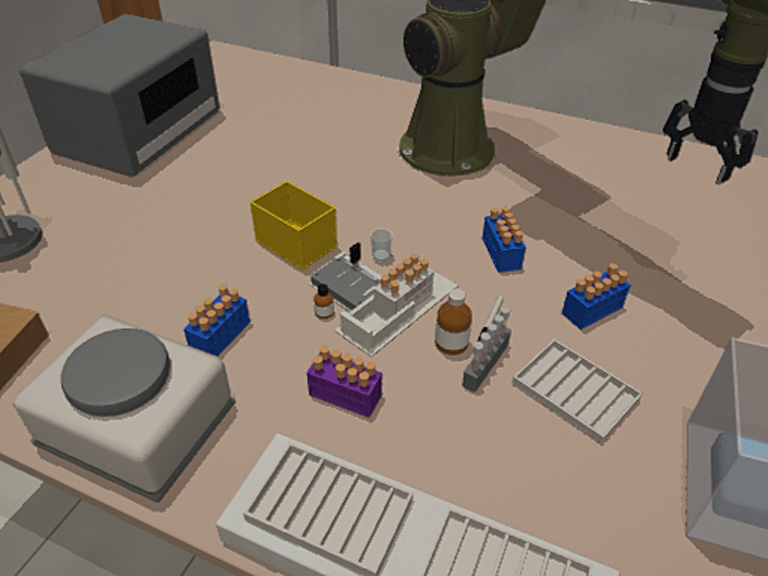

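View pics/top0.png

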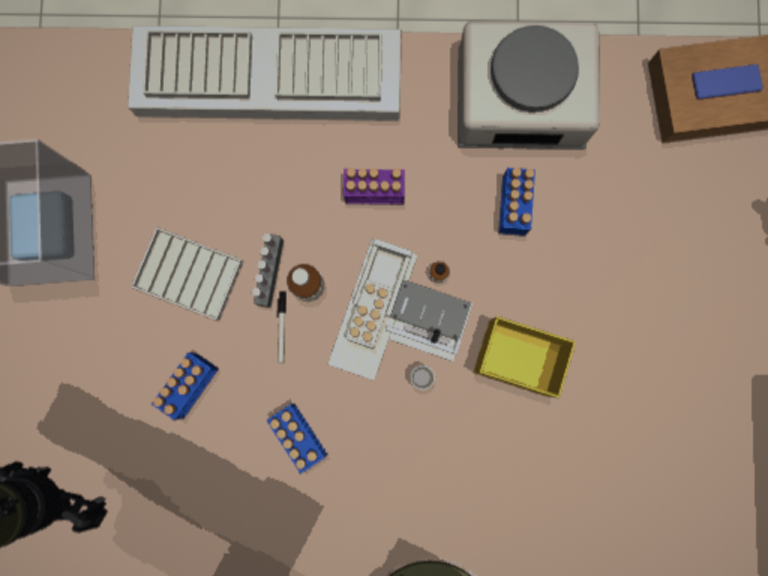

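The top view shows the dock near (375,310), with its mouth facing down-left and the lever paddle at (436,336). The beaker is at (421,377), near the paddle, and the tub is at (525,357). I'll zoom in to get the corners.

Run:
```python
from h import *
c=cam("top");save(c,"top1.png",(205,150,335,270),6)
```

```text
(no output)
```

View pics/top1.png

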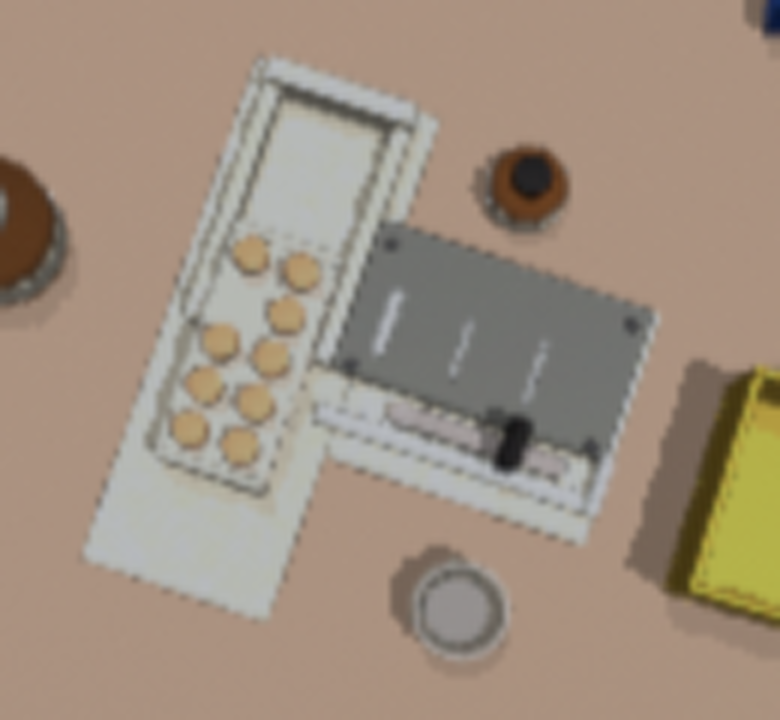

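The crop shows the floor's front corners at (83,555) and (268,620), and the housing corners at (390,222) and (657,315). The rack's end top edge runs from (148,450) to (268,495), the paddle top is at (516,436) and the beaker at (460,608). Next I fit the dock pose.

```bash
cat >> h.py <<'E'
def P(u,v,z,c): return ray(c,205+(u+.5)/6-.5,150+(v+.5)/6-.5,z)
E
python3 - <<'E'
from h import *
c=cam("top")
obs=[((83,555),.005,(-110,45)),((268,620),.005,(-110,-45)),((390,222),.026,(80,-35)),((657,315),.026,(80,-165)),((262,58),.05,(130,45)),((418,112),.05,(130,-45))]
W=np.array([P(*o[0],o[1],c)[:2] for o in obs]);D=np.array([o[2] for o in obs])/1e3
wm,dm=W.mean(0),D.mean(0);H=((W-wm).T@(D-dm))
th=np.arctan2(H[1,0]-H[0,1],H[0,0]+H[1,1]);R=np.array([[np.cos(th),-np.sin(th)],[np.sin(th),np.cos(th)]])
o=wm-R@dm;print("yaw",np.degrees(th),"o",o);print("res mm",((W-o)@R-D)*1e3)
np.savez("dock.npz",R=R,o=o)
d=lambda u,v,z:(R.T@(P(u,v,z,c)[:2]-o)*1e3).round(1)
print("rackend",d(148,450,.063),d(268,495,.063));print("paddle",d(517,436,.075),"beaker top",d(460,608,.055),"tub",d(755,372,.1),d(690,590,.1),"dropper",d(530,178,.065),"bottle",d(0,220,.05))
w=lambda x,y:(o+R@[x/1e3,y/1e3]).round(4)
print("pre-rack",w(-130,0),"home",w(10,0),"prepaddle",w(-1,-160))
# orientation: want tool x along dock +x? report tool yaw
s=observe();T=np.array(s["eef_rot"]);print("tool x yaw",np.degrees(np.arctan2(T[1,0],T[0,0])), "clock",s["clock"])
E
```

```text
yaw -18.01274979706205 o [0.54701903 0.11745848]
res mm [[ 2.80694047 -0.3346069 ]
 [ 2.56720827  0.46823652]
 [-0.04093557 -3.38866859]
 [-0.8738611  -0.80580778]
 [-1.99362121 -6.0623783 ]
 [-2.46573086 10.12322504]]
rackend [-54.3  27.6] [-55.8 -28.2]
paddle [   3.  -121.9] beaker top [ -74.6 -123.2] tub [  59.5 -207.5] [ -36.7 -210.3] dropper [113.1 -91.4] bottle [ 21.1 125.1]
pre-rack [0.4234 0.1577] home [0.5565 0.1144] prepaddle [ 0.4966 -0.0344]
tool x yaw 153.53879150701715 clock 0.2
```

```bash
python3 -m creep '[[0,0,-4.25,0,0,0,1],[0,0,-4.25,0,0,0,1],[0,0,0,-20,-20,0,1],[0,0,0,-22,-22,0,1],[0,0,0,-22,-22,0,1]]' 30
python3 -m creep '[[0,0,0,-22,-22,0,1],[0,0,0,-22,-22,0,1],[0,0,0,-22,-22,0,1],[0,0,0,-22,-22,0,1],[0,0,0,-22,-22,0,1]]' 
python3 -m creep '[[0,0,0,-22,-22,0,1],[0,0,0,-22,-22,0,1],[0,0,0,-22,-22,0,1],[0,0,0,-22,-22,0,1],[0,0,0,-22,-22,0,1]]'
python3 -m creep '[[0,0,0,0,0,0,1],[0,0,0,0,0,0,1],[0,0,0,0,0,0,1]]'
cat > st.py <<'E'
from h import *
d=np.load("dock.npz");s=observe();p=np.array(s["tool_pos"]);T=np.array(s["eef_rot"])
print("dock mm",(d["R"].T@(p[:2]-d["o"])*1e3).round(1),"z",(p[2]*1e3).round(1),"yaw",np.degrees(np.arctan2(T[1,0],T[0,0])).round(2),"Fdock",(d["R"].T@np.array(s["force"])[:2]).round(1),s["force"][2],"w",s["width"],"t",s["clock"])
E
python3 st.py
```

```text
clock: 0.62
tool_pos: [0.3084, 0.4558, 0.2012]
eef_rot: [[-0.952, 0.307, -0.0], [0.307, 0.952, -0.001], [0.0, -0.001, -1.0]]
force: [0.8, -0.1, -0.2]
width: 0.297
finger_force: 0.0
clock: 1.03
tool_pos: [0.3795, 0.3165, 0.2017]
eef_rot: [[-0.951, 0.308, 0.0], [0.308, 0.951, -0.0], [-0.0, -0.0, -1.0]]
force: [0.6, 0.6, -0.9]
width: -0.001
finger_force: 0.0
clock: 1.45
tool_pos: [0.4503, 0.1779, 0.2017]
eef_rot: [[-0.951, 0.308, 0.0], [0.308, 0.951, 0.0], [-0.0, 0.0, -1.0]]
force: [0.5, 0.4, 0.3]
width: 0.002
finger_force: 0.0
clock: 1.7
tool_pos: [0.4497, 0.1796, 0.2016]
eef_rot: [[-0.951, 0.309, -0.0], [0.309, 0.951, 0.0], [0.001, 0.0, -1.0]]
force: [-0.3, 0.4, 0.2]
width: -0.003
finger_force: 0.0
dock mm [-111.8   29. ] z 201.6 yaw 162.01 Fdock [-0.4  0.3] 0.20759725250645597 w -0.0025272821435899833 t 1.7
```

```bash
python3 -m creep '[[0,0,0,0,-15,0,1],[0,0,0,0,-14,20,1],[0,0,0,0,0,30,1],[0,0,0,0,0,30,1],[0,0,0,0,0,30,1]]' >/dev/null
python3 -m creep '[[0,0,0,0,0,30,1],[0,0,0,0,0,20,1],[0,0,0,0,0,10,1],[0,0,0,0,0,3,1],[0,0,0,0,0,0,1]]' >/dev/null
python3 st.py
python3 - <<'E'
from h import *
c=cam("scene");save(c,"sc1.png",(180,120,320,250),5)
E
```

```text
dock mm [-112.1   -0. ] z 28.6 yaw 162.1 Fdock [-0.2 -0. ] 0.1123493071579805 w -0.0019057801120748261 t 2.5333
```

View pics/sc1.png

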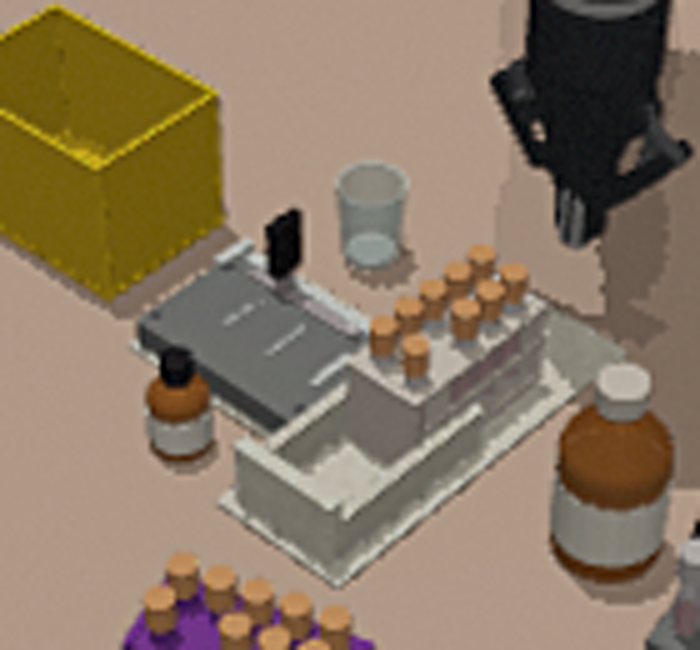

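Run:
```python
from h import *
c=cam("scene");p=np.array(observe()["tool_pos"])
d=np.load("dock.npz");f=lambda x,y,z:np.r_[d["o"]+d["R"]@[x/1e3,y/1e3],z/1e3]
q=proj(c,[p,f(-110,45,5),f(-110,-45,5),f(8,-165,26),f(80,-165,26),f(135,45,0),f(-1,-123,75),f(-55,-25,63)])
print(((q-[180,120])*5).round(0))
```

```text
[[571. 278.]
 [628. 345.]
 [508. 276.]
 [224. 254.]
 [135. 314.]
 [338. 587.]
 [285. 213.]
 [477. 261.]]
```

Run:
```python
from h import *
c=cam("scene");save(c,"sc2.png",(265,145,320,195),12)
```

```text
(no output)
```

View pics/sc2.png

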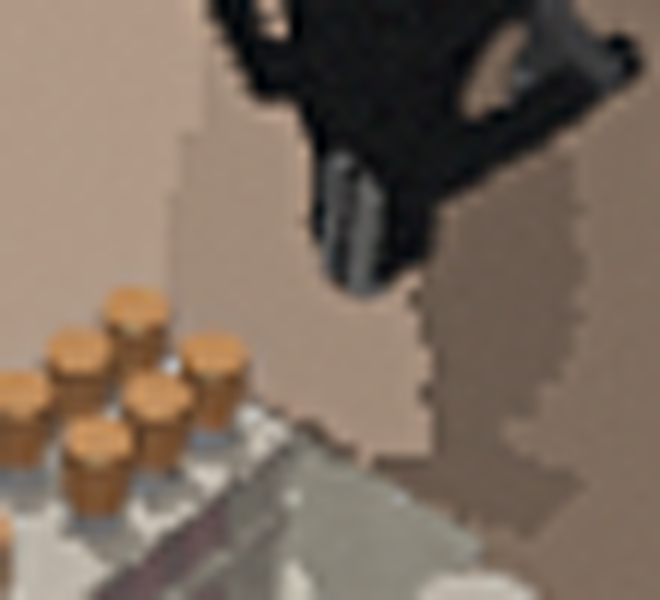

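Run:
```python
from h import *
c=cam("scene")
for z in(.201,.214,.221,.234): print(z,proj(c,[.2671,.5367,z])*1.5)
p=np.array(observe()["tool_pos"])
d=np.load("dock.npz")
for dz in(0,.01,.02,.03,.093):
  for dx in (0,.011): print(dz,dx,((proj(c,p+np.r_[d["R"]@[dx,0],dz])-[265,145])*12).round(0))
```

```text
0.201 [[686.80376883 191.25781211]]
0.214 [[689.11053831 185.12326046]]
0.221 [[690.36675686 181.78251154]]
0.234 [[692.72643697 175.50725097]]
0 0 [[351. 367.]]
0 0.011 [[322. 389.]]
0.01 0 [[354. 335.]]
0.01 0.011 [[325. 357.]]
0.02 0 [[356. 304.]]
0.02 0.011 [[327. 326.]]
0.03 0 [[359. 272.]]
0.03 0.011 [[330. 293.]]
0.093 0 [[378.  61.]]
0.093 0.011 [[348.  83.]]
```

The visible fingertip is about 20 mm above the reported TCP, while the horizontal position agrees. I'll go 10 mm lower, which is safe on either reading, and push while watching the force.

```bash
python3 -m creep '[[0,0,0,0,0,5,1],[0,0,0,0,0,5,1],[0,0,0,-12,0,0,1],[0,0,0,-12,0,0,1],[0,0,0,-9,0,0,1]]' >/dev/null; python3 st.py
for i in 1; do python3 -m creep '[[0,0,0,-5,0,0,1],[0,0,0,-5,0,0,1],[0,0,0,-5,0,0,1],[0,0,0,-5,0,0,1],[0,0,0,-5,0,0,1]]' | grep force; python3 st.py; done
python3 -m creep '[[0,0,0,-5,0,0,1],[0,0,0,-5,0,0,1],[0,0,0,-5,0,0,1],[0,0,0,-5,0,0,1],[0,0,0,-5,0,0,1]]' >/dev/null; python3 st.py
```

```text
dock mm [-76.3   0.2] z 18.9 yaw 162.03 Fdock [0.3 0.4] -0.3035926721565455 w 0.0025895342048587967 t 3.15
force: [-1.7, 0.6, 0.7]
finger_force: 1.1
dock mm [-53.9  -0.2] z 18.5 yaw 162.05 Fdock [-1.8 -0. ] 0.6705526083695958 w 0.001250840819628081 t 3.5667
dock mm [-28.   -0.1] z 18.6 yaw 162.04 Fdock [-1.3  1.5] -1.147900911559594 w -3.504685567111034e-05 t 3.9833
```

```bash
python3 -m creep '[[0,0,0,-5,0,0,1],[0,0,0,-5,0,0,1],[0,0,0,-4,0,0,1],[0,0,0,-3,0,0,1],[0,0,0,-2,0,0,1]]' >/dev/null; python3 st.py
python3 -m creep '[[0,0,0,-2,0,0,1],[0,0,0,-2,0,0,1],[0,0,0,-1,0,0,1]]' >/dev/null; python3 st.py
python3 - <<'E'
from h import *
c=cam("scene");save(c,"sc3.png",(180,120,320,250),5)
E
```

```text
dock mm [-9.  0.] z 18.7 yaw 162.03 Fdock [-2.7  0.3] 0.23242542175946612 w -0.002293956516881202 t 4.4
dock mm [-4.3  0. ] z 18.7 yaw 162.04 Fdock [-0.7  0.5] -0.9437968779519523 w 0.0010437518738862382 t 4.65
```

View pics/sc3.png

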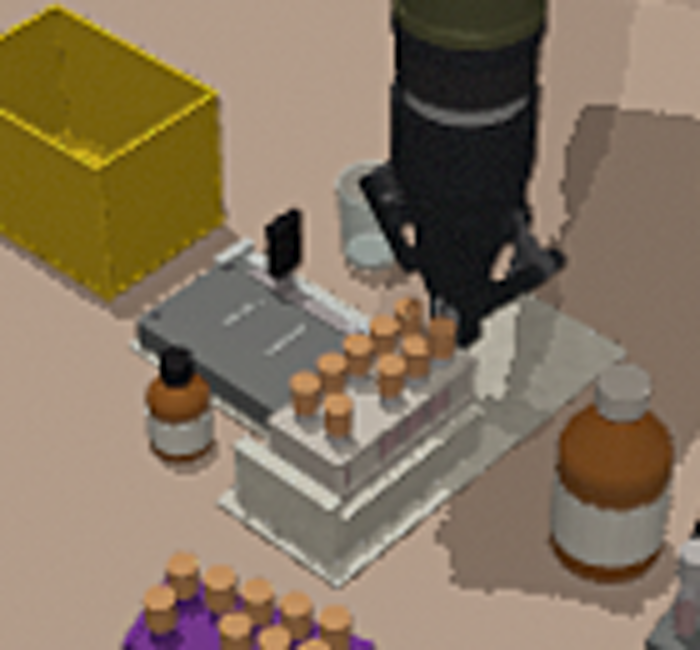

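The rack (nose edge around (270,430)–(345,485)) sits straight and is nearly at the backstop, with a few mm to go. I keep pushing in small steps until the force rises.

```bash
python3 -m creep '[[0,0,0,-1.5,0,0,1],[0,0,0,-1.5,0,0,1],[0,0,0,0,0,0,1]]' >/dev/null; python3 st.py
python3 -m creep '[[0,0,0,-1.5,0,0,1],[0,0,0,-1,0,0,1],[0,0,0,0,0,0,1]]' >/dev/null; python3 st.py
```

```text
dock mm [-1.1  0. ] z 18.8 yaw 162.04 Fdock [-1.4 -0.2] 0.06302261562870859 w -0.0017414016766889072 t 4.95
dock mm [1.3 0. ] z 18.7 yaw 162.04 Fdock [-1.7  0.4] 0.31126929523105934 w 0.0010231961592424373 t 5.2
```

```bash
for i in 1; do python3 -m creep '[[0,0,0,-1,0,0,1],[0,0,0,-1,0,0,1],[0,0,0,0,0,0,1]]' >/dev/null; python3 st.py; done
python3 -m creep '[[0,0,0,-1,0,0,1],[0,0,0,-1,0,0,1],[0,0,0,0,0,0,1]]' >/dev/null; python3 st.py
```

```text
dock mm [2.2 0. ] z 18.7 yaw 162.05 Fdock [-4.9 -1.2] 4.103396789154937 w -0.0013225543985608058 t 5.45
dock mm [2.1 0. ] z 18.5 yaw 162.08 Fdock [-10.4  -0.1] 7.354960272172637 w -4.193075402338462e-05 t 5.7
```

```bash
python3 -m creep '[[0,0,0,4,0,0,1],[0,0,0,10,0,0,1],[0,0,0,15,0,0,1],[0,0,0,15,0,0,1],[0,0,0,0,0,-20,1]]' >/dev/null
python3 -m creep '[[0,0,0,0,0,-35,1],[0,0,0,0,0,-35,1],[0,0,0,0,0,-35,1],[0,0,0,0,-20,-15,1],[0,0,0,0,-35,0,1]]' >/dev/null
python3 -m creep '[[0,0,0,0,-35,0,1],[0,0,0,0,-35,0,1],[0,0,0,0,-30,0,1],[0,0,0,0,0,0,1],[0,0,0,0,0,0,1]]' >/dev/null;python3 st.py
python3 - <<'E'
from h import *
c=cam("top");save(c,"top2.png",(205,150,335,270),6)
E
```

```text
dock mm [ -38.6 -156.3] z 159.0 yaw 161.86 Fdock [1. 1.] 0.8241215505772719 w -0.004064297158804241 t 6.95
```

View pics/top2.png

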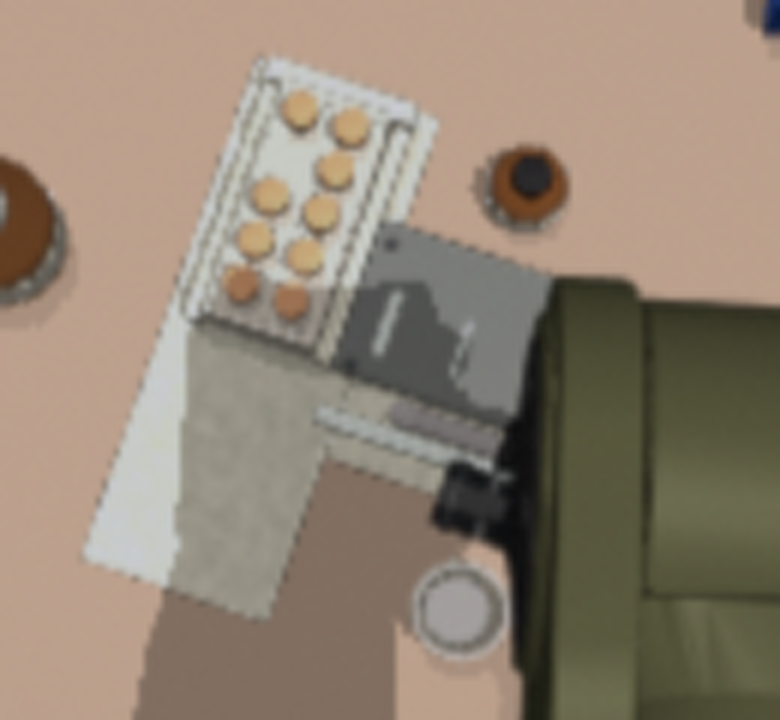

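The rack's end is now level with the wall ends at (200,320)–(325,360), so it's home. Next I move to the paddle's -y side and descend.

```bash
python3 -m creep '[[0,0,0,-20,4,0,1],[0,0,0,-20,0,0,1],[0,0,0,0,0,25,1],[0,0,0,0,0,25,1],[0,0,0,0,0,20,1]]' >/dev/null;python3 st.py
python3 -m creep '[[0,0,0,0,0,20,1],[0,0,0,0,0,15,1],[0,0,0,0,0,12,1],[0,0,0,0,0,10,1],[0,0,0,0,0,0,1]]' >/dev/null;python3 st.py
python3 - <<'E'
from h import *
c=cam("scene");save(c,"sc4.png",(180,120,320,250),5)
E
```

```text
dock mm [   1.4 -149.6] z 87.3 yaw 162.15 Fdock [ 0.4 -0.1] 0.7168674673643155 w -0.0007862699206551417 t 7.4167
dock mm [  -0.3 -150.3] z 29.7 yaw 162.13 Fdock [-0.1 -0.3] -0.7360254409197541 w -0.0015715360737452717 t 7.8333
```

View pics/sc4.png

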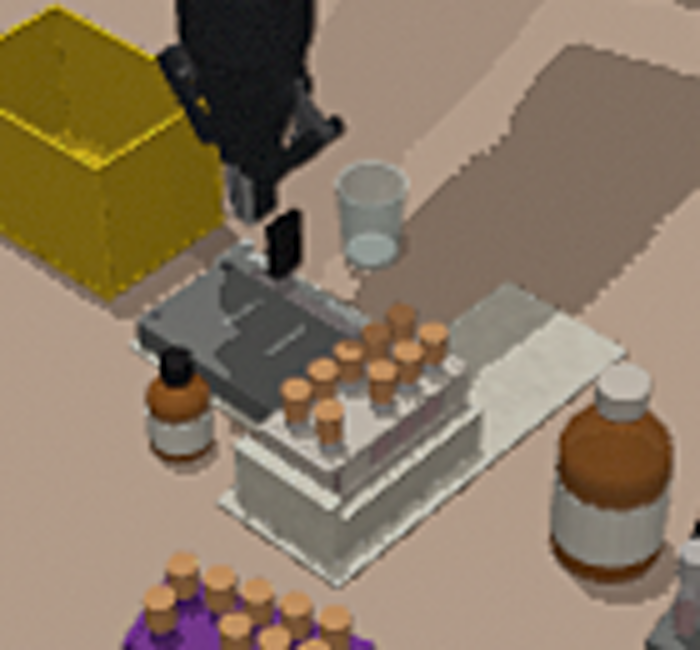

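The finger is beside the paddle on its -y side, with the tip at (245,218) and the paddle at (285,245), and the heights overlap. I push in +y.

```bash
python3 -m creep '[[0,0,0,0,4,0,1],[0,0,0,0,4,0,1],[0,0,0,0,3,0,1],[0,0,0,0,3,0,1],[0,0,0,0,3,0,1]]' >/dev/null;python3 st.py
python3 -m creep '[[0,0,0,0,3,0,1],[0,0,0,0,3,0,1],[0,0,0,0,3,0,1],[0,0,0,0,3,0,1],[0,0,0,0,3,0,1]]' >/dev/null;python3 st.py
python3 -m creep '[[0,0,0,0,4,0,1],[0,0,0,0,4,0,1],[0,0,0,0,4,0,1],[0,0,0,0,4,0,1],[0,0,0,0,4,0,1]]' >/dev/null;python3 st.py
```

```text
dock mm [   2.1 -135.7] z 32.6 yaw 162.0 Fdock [ -0.  -10.1] 4.2071884603173935 w -0.0033870095462871226 t 8.3
dock mm [   1.8 -118.6] z 32.4 yaw 162.02 Fdock [-0.3  0.5] 0.29148800728887125 w -0.0026412478572541602 t 8.7167
dock mm [   1.1 -100.7] z 31.7 yaw 162.01 Fdock [  0.1 -11.4] 4.277562908014441 w 0.0008165515355756008 t 9.1333
```

```bash
python3 -m creep '[[0,0,0,0,3,0,1],[0,0,0,0,4,0,1],[0,0,0,0,4,0,1],[0,0,0,0,4,0,1],[0,0,0,0,4,0,1]]' >/dev/null;python3 st.py
python3 -m creep '[[0,0,0,0,4,0,1],[0,0,0,0,4,0,1],[0,0,0,0,3,0,1],[0,0,0,0,2,0,1],[0,0,0,0,0,0,1]]' >/dev/null;python3 st.py
```

```text
dock mm [  1.1 -79.3] z 31.7 yaw 162.04 Fdock [-0.  -0.4] 0.358984428152332 w -0.0005985568730979392 t 9.55
dock mm [  1.  -71.3] z 31.6 yaw 161.96 Fdock [  0.8 -15.4] 6.098162507496991 w -0.002637813283588173 t 9.9667
```

Run:
```python
from h import *
c=cam("scene");save(c,"sc5.png",(195,150,305,230),7)
```

```text
(no output)
```

View pics/sc5.png

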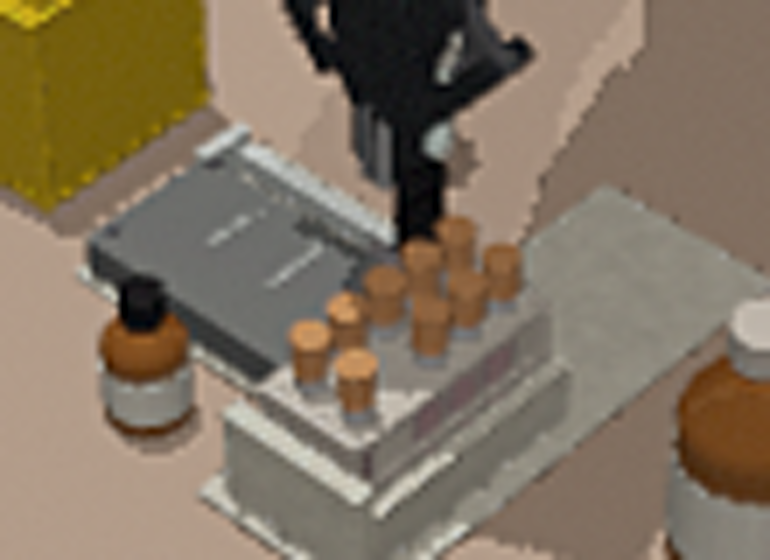

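The paddle is at about (418,200) in the crop, against the finger at (375,150). I'll compare that with the projected lever positions and look for grey slot features.

```bash
python3 -m creep '[[0,0,0,0,2,0,1],[0,0,0,0,2,0,1],[0,0,0,0,0,0,1]]' >/dev/null;python3 st.py
python3 - <<'E'
from h import *
c=cam("scene");d=np.load("dock.npz");f=lambda x,y,z:np.r_[d["o"]+d["R"]@[x/1e3,y/1e3],z/1e3]
for q in(0,35,55,60,65,70): print(q,((proj(c,f(-1,-123+q,55))-[195,150])*7).round(0))
E
```

```text
dock mm [  1.  -71.2] z 31.6 yaw 161.85 Fdock [  0.9 -27.4] 11.671904277916298 w -0.005226045831976293 t 10.2667
0 [[294. 126.]]
35 [[357. 164.]]
55 [[393. 187.]]
60 [[403. 192.]]
65 [[412. 198.]]
70 [[421. 203.]]
```

The lever is hard against its end stop: 27 N with no motion, and the paddle matches q ≈ 70 mm. I back off, rise and check.

```bash
python3 -m creep '[[0,0,0,0,-8,0,1],[0,0,0,0,-10,0,1],[0,0,0,0,-10,0,1],[0,0,0,0,0,-20,1],[0,0,0,0,0,-35,1]]' >/dev/null
python3 -m creep '[[0,0,0,0,0,-35,1],[0,0,0,0,0,-35,1],[0,0,0,0,0,-30,1],[0,0,0,30,0,0,1],[0,0,0,30,-20,0,1]]' >/dev/null
python3 -m creep '[[0,0,0,10,-35,0,1],[0,0,0,0,-35,0,1],[0,0,0,0,-35,0,1],[0,0,0,0,-35,0,1],[0,0,0,0,-30,0,1]]' >/dev/null
python3 -m creep '[[0,0,0,0,-35,0,1],[0,0,0,0,-35,0,1],[0,0,0,0,0,0,1],[0,0,0,0,0,0,1]]' >/dev/null;python3 st.py
python3 - <<'E'
from h import *
c=cam("top");save(c,"top3.png",(205,150,335,270),6)
E
```

```text
dock mm [ -68.8 -352.5] z 186.6 yaw 161.81 Fdock [0.1 0.7] 0.1805283182767013 w -0.0006565206552664432 t 11.9
```

View pics/top3.png

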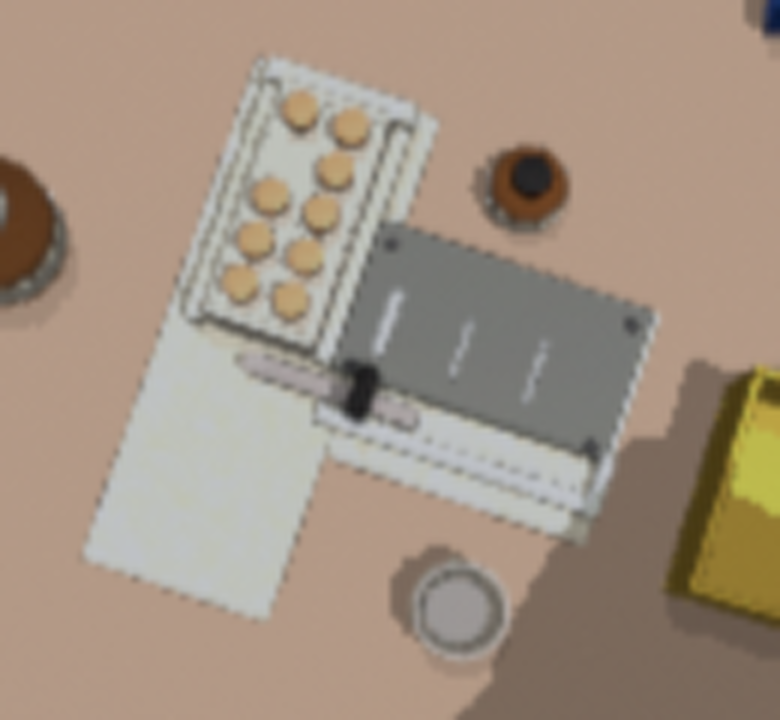

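The bar spans (240,360)–(415,418), across the front of the rack, and the paddle at (360,390) is in line with the thick ridge. The rack is home and the bystanders haven't moved.

```bash
python3 -c "from plant import job_done;print(job_done())"
```

```text
the job is handed in; nothing more can be done
None
```

The job is handed in: the rack is fully home against the backstop, the lever is at its second stop with the bar across the rack's front, the things around the dock are unmoved, and the arm finished clear at 11.9 s.

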